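# Switch on the dust extraction under its orange guard

## Robot

A 6-joint arm with a two-finger parallel gripper is mounted at the origin on the work surface. World frame = base frame: x ahead of the robot, y to its left, z up, the work surface at z = 0. Lengths are in m, angles in rad, forces in N, time in s.
With the tool pointing down it reaches from about 0.375 to 0.975 m from the base axis. Payload 3.8 kg.
Tool frame: the origin (TCP) lies where the fingers leave the gripper's body, on its centre line; the fingertips stand 73 mm ahead of it and the grasp point (between the pads) lies 54 mm ahead of it; z points along the fingers, y is the line along which they close (so a half turn about z gives the same grasp; the last joint's range is limited). The gripper opens to 85 mm and grips with 20 to 120 N. Pads are 22 mm wide; open, the fingers measure 114 mm over their backs; the gripper's body (76 mm by 85 mm) begins 54 mm behind the grasp point. The pads swing forward as they close: fully open they stand 13 mm farther back than shut.
Start: joints at [1.242, 0.264, 1.604, -0, 1.274, -0.037], TCP at [0.194, 0.646, 0.304] pointing down, gripper open.
Joint ranges: [-2.63, 2.63], [-0.94, 2.18], [0.31, 2.57], [-1.31, 4.45], [0, 2.66], [-2.55, 2.55]. Speed limits (rad/s): [2.57, 2.57, 3.14, 3.14, 3.14, 3.14].

## Interface

Orientations are given as a rotation vector (axis times angle).
In Python, from workcell import read_state, viewer, bot gives the robot as it stands.
- The arm moves only by the tool jog_arm, never from a script. Its argument "increments" is a list that holds one entry, the list of rows, each a list of 7 numbers: the shift along the tool's x, y, z in units of 30 mm (1.0 is 30 mm), then the turn, a rotation vector about the tool's x, y, z in units of 6 degrees (1.0 is 6 degrees), then the opening, from -1 (shut) to 1 (fully open). A call has exactly 5 rows; each row shifts and turns the commanded pose from where the row before left it, along the tool's axes as they then stand; what a row does not reach is not made up. A row lasts 1/12 s, in which the tool goes at most 41.7 mm and 7.16 degrees, less where a joint would pass 70% of its speed; a pose out of reach is approached as far as the arm can. A call is refused whole if a number of a shift passes 1 or a number of a turn 1, either way. A call with a gripper value outside its range is refused whole. The fingers move at their own pace and stop on an object; "force" is the grip in N (left out, the last holds). Time passes only in rows, so rows that do not move let the fingers close, or fill a call up. It gives the time, the measured TCP pose, the force, the opening and the grip force at its end, in the units of the state.
- read_state(): the state, without advancing time (a new reading comes with each control period).
- viewer.read_camera(name): name is "scene" or "top" or "wrist"; returns (picture, depth): 480x640x3 uint8, blue, green, red; 480x640 float32, m along the optical axis (not along the pixel's ray), 0 where there is no reading.
- viewer.camera_params(name): a dict with "fx", "fy", "cx", "cy" (pixels), "R" (3x3) and "t" (3): a world point X has camera coordinates R X + t; the wrist camera has in their place "hand_eye" (4x4, takes a point from camera to tool coordinates, whose origin is the TCP and whose axes are the flange's). Camera axes: x right, y down, z forward; pixel columns grow to the right and rows downward; lengths in m; the calibration is good to about 2 mm. A picture is of the moment at which its call begins: read the wrist's pose just before it. camera_params takes no time and is no camera call.
- bot.finish_job(): hands the job in; it is judged then, once.
The state is a dict: "time": time; "q": joint angles; "joint_vel": joint speeds; "joint_torque": joint torques, N m; "tool_pos": TCP position; "tcp_rot": TCP orientation; "wrist_force": force on the tool from outside, world axes, zero at the start; "torque": the same for the moment, N m; "width": opening from 0.0 (shut) to 1.0 (fully open); "grip_force": force on a finger pad.
Only numpy, scipy, OpenCV 4.12 (cv2) and the standard library are available. Lean on these libraries where they do the work, as an engineer would, in place of code of your own. Each camera call takes 0.05 s, during which the arm holds its last target. There are 200 camera calls.

## Task

Switch on the dust extraction: take the black bar on the side of the orange guard and lift the guard right up, push the toggle beneath it all the way over towards the guard's hinge, then lower the orange guard fully shut again. Leave the blue guard on the look-alike box shut.

Things in the scene. Friction and masses are not known exactly. Their poses are not given: they have to be found in the camera images.
- dust_box: Ivory switch box with the ORANGE guard, fixed, 170 (x) by 96 (y) by 60 (z) mm; the left or right one of two. Origin: centre of its underside; z up, +x towards the guard's hinge, roughly away from the robot (yaw within 0.25 rad). In this frame, mm: hinge line along y through x 50, z 62; deck z 62; shut guard x -51 to 38, y -43 to 43, top z 103. Hinge and toggle stay where left, about 2 N moves them.
- dust_guard (a joint): Orange guard's angle a, rad: 0 shut, 1.57 standing up, 1.8 stop; starts at 0 to 0.12. A 100 g cover, open below. Its pull bar, black, round, 12 mm thick, juts from its side along the box's -y from y -42 to -104 mm, free all round; pinch it at y -78. Bar centre in the box frame, mm: x = 50 - 90 cos a + 24 sin a, z = 62 + 90 sin a + 24 cos a (shut: x -40, z 86).
- dust_switch (a joint): Angle q of the toggle under the orange guard, rad: 0 off, 0.9 fully on; starts at 0 to 0.1. Steel stalk 9 mm thick with a black ball of 18 mm diameter, which moves along the box's x. Ball centre in the box frame, mm: x = 36 sin(q - 0.45), y = 0, z = 52 + 36 cos(q - 0.45): off x -16, z 84; on x +16 (towards the hinge), z 84.
- ster_guard (a joint): Angle of the BLUE guard, rad, on the other box, which is otherwise just the same; 0 is shut, where it starts and must stay. The boxes stand side by side, centres 220 to 430 mm apart.
Mind the look-alikes: they are no part of the job. Leave any turquoise look-alike of the dust_box alone.

How it is judged:
By the outcome, as a careful person would: the job done as asked, in the order asked, and still so for the second after the job is handed in, with the robot touching nothing.
It also fails if it takes over 54 s, if anything falls off the work surface, if the arm or the gripper's body presses on something with over 40 N, if the wrist force passes 120 N, or if a joint passes its speed limit or range.

## Working session

There is one attempt and no reset: what is moved stays moved. The work goes in short steps, Python scripts to look and compute and a tool call to move; the robot and the scene stay as the last step left them, time stands still between calls to the robot, and variables do not carry over. Pictures are saved under pics/ and viewed, at most 10 in all, crops included, and the job is handed in when it is done.

Besides the shell and the picture viewer there is one more tool, called after ">>>" as name(argument=value, ...), one argument or row to a line, values as JSON. jog_arm: Moves the arm, as the interface text tells. Its arguments: {"type":"object","properties":{"increments":{"type":"array","items":{"type":"array","items":{"type":"array","items":{"type":"number"}}}},"force":{"type":"number"}},"required":["increments"]}

```bash
ls; mkdir -p pics
python3 - <<'E'
from workcell import read_state, viewer, bot
import cv2,numpy as np
s=read_state();print({k:np.round(v,3).tolist() for k,v in s.items()})
a,da=viewer.read_camera("scene");b,db=viewer.read_camera("top")
np.savez("v.npz",a=a,da=da,b=b,db=db)
for n in("scene","top"):print(n,viewer.camera_params(n))
cv2.imwrite("pics/1.png",a);cv2.imwrite("pics/2.png",b)
E
```

```text
pics
{'time': 0.0, 'q': [1.242, 0.265, 1.605, -0.0, 1.274, -0.037], 'joint_vel': [0.001, 0.001, -0.001, 0.0, 0.001, 0.001], 'joint_torque': [-0.001, -51.512, -36.731, 0.0, 0.013, 0.0], 'tool_pos': [0.194, 0.646, 0.303], 'tcp_rot': [-0.457, -3.108, 0.004], 'wrist_force': [-0.313, -0.202, 1.02], 'torque': [-0.043, -0.0, 0.003], 'grip_force': 0.0, 'width': 1.0}
scene {'fx': 454.1586964409757, 'fy': 454.1586964409757, 'cx': 325.45082767434474, 'cy': 246.25098311823695, 'R': array([[ 0.43858333,  0.89864932,  0.00860643],
       [ 0.68602532, -0.32859583, -0.64914871],
       [-0.58052901,  0.29061003, -0.76061283]]), 't': array([-0.21174405, -0.24624117,  1.01934611])}
top {'fx': 530.4236192471503, 'fy': 530.4236192471503, 'cx': 319.9874348783071, 'cy': 246.0831354574523, 'R': array([[-0.01327318, -0.99912392, -0.03968899],
       [-0.99906839,  0.01488157, -0.04050796],
       [ 0.04106311,  0.03911435, -0.99839065]]), 't': array([0.04175233, 0.43859962, 0.8138188 ])}
```

View pics/1.png

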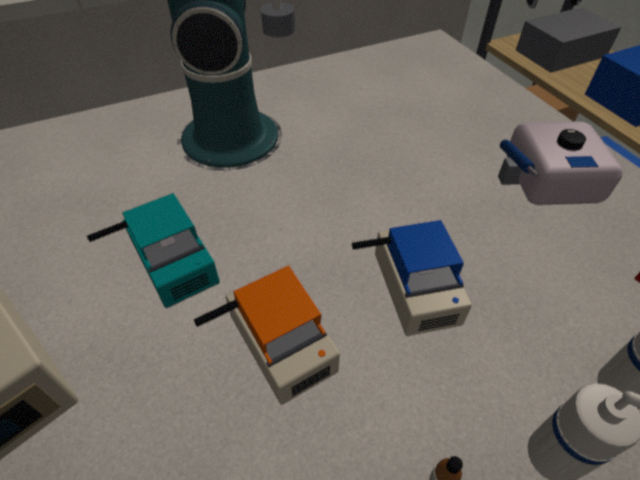

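View pics/2.png

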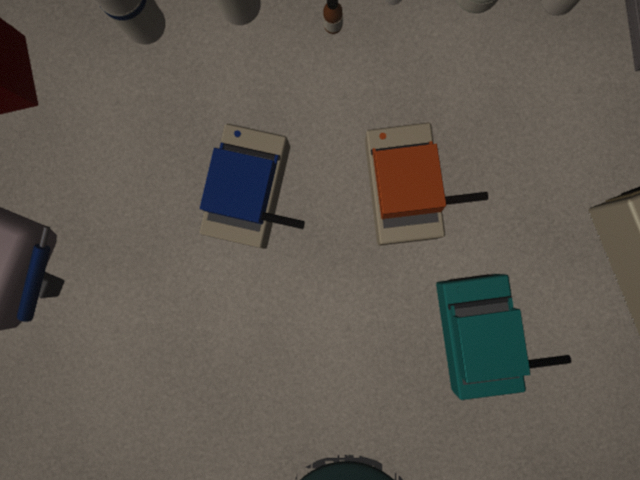

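The scene shows the orange box in the middle (about 285,330) with its bar at (215,313), blue to its right and turquoise to its left. In the top view the orange guard is at (408,180), its bar at (466,198) and the box corners at about (367,130), (432,123), (444,235) and (379,244).

```bash
cat > h.py <<'E'
import numpy as np,cv2
from workcell import read_state, viewer, bot
def cloud(d,p):
    v,u=np.mgrid[:480,:640]
    c=np.stack([(u-p["cx"])/p["fx"]*d,(v-p["cy"])/p["fy"]*d,d],-1)
    return (c-p["t"])@p["R"]
def ray(p,u,v,z):
    o=-p["R"].T@p["t"]; r=p["R"].T@[(u-p["cx"])/p["fx"],(v-p["cy"])/p["fy"],1]
    return o+r*(z-o[2])/r[2]
E
python3 - <<'E'
from h import *
f=np.load("v.npz")
np.set_printoptions(precision=4,suppress=True)
for im,d,n in((f["b"],f["db"],"top"),(f["a"],f["da"],"scene")):
    p=viewer.camera_params(n);P=cloud(d,p);h=cv2.cvtColor(im,cv2.COLOR_BGR2HSV)
    m=((h[...,0]<16)&(h[...,1]>180)&(h[...,2]>90)).astype(np.uint8)
    k,l,st,_=cv2.connectedComponentsWithStats(m);i=1+st[1:,4].argmax();m=cv2.erode((l==i).astype(np.uint8),np.ones((3,3)))>0
    Q=P[m&(d>0)];c=np.median(Q,0);print(n,"guard",len(Q),c,np.percentile(Q[:,2],[2,50,98]))
    T=Q[Q[:,2]>np.median(Q[:,2])-.015]
    A=np.c_[T[:,:2],np.ones(len(T))];print(" plane",np.linalg.lstsq(A,T[:,2],rcond=None)[0])
    print(" rect",cv2.minAreaRect((T[:,:2]*1000).astype(np.float32)))
    near=np.linalg.norm(P[...,:2]-c[:2],axis=-1)<.16
    dark=(h[...,2]<45)&near&(P[...,2]>.075)&(P[...,2]<.12)
    B=P[dark]; print(" bar",len(B),B.mean(0) if len(B) else 0)
    if len(B)>10:
        x,y,w,hh=[float(t[0]) for t in cv2.fitLine((B[:,:2]*1000).astype(np.float32),cv2.DIST_L2,0,.01,.01)];s=B[:,:2]@[x,y];print(" dir",x,y,np.arctan2(-x,y) ,s.max()-s.min(),"ends",B[s.argmin()],B[s.argmax()],B[:,2].max())
    # whole box footprint above z=.04
    bx=near&(P[...,2]>.045)&(P[...,2]<.068)&(h[...,2]>60)&(d>0); 
    k,l,st,ce=cv2.connectedComponentsWithStats(bx.astype(np.uint8));
    for i in range(1,k):
        if st[i,4]>80: print(" deck",st[i],P[l==i].mean(0))
    D=P[bx];print(" deckrect",cv2.minAreaRect((D[:,:2]*1000).astype(np.float32)),len(D))
p=viewer.camera_params("top")
for c in((367,130),(432,123),(444,235),(379,244)):print(ray(p,*c,.06))
E
```

```text
top guard 3732 [ 0.5253 -0.0906  0.109 ] [0.1035 0.109  0.1146]
 plane [-0.1142 -0.0121  0.1679]
 rect ((526.1105346679688, -90.52261352539062), (85.82469177246094, 84.20431518554688), 5.8527045249938965)
 bar 336 [ 0.4976 -0.1594  0.1002]
 dir 0.1279420554637909 -0.9917816519737244 -3.013298951723298 0.2595681231889348 ends [0.4714 0.06   0.0912] [ 0.5065 -0.1972  0.098 ] 0.10469265352802161
 deck [ 366  123   79  122 2922] [ 0.5264 -0.0849  0.0594]
 deckrect ((491.3348388671875, -95.69068908691406), (244.51356506347656, 99.68115234375), 7.182046890258789) 3031
scene guard 3429 [ 0.5283 -0.0964  0.1088] [0.104  0.1088 0.114 ]
 plane [-0.1119 -0.0142  0.1666]
 rect ((526.5493774414062, -95.20182800292969), (83.76549530029297, 81.94744110107422), 5.894491672515869)
 bar 334 [ 0.5003 -0.1707  0.1004]
 dir 0.09964503347873688 -0.9950230717658997 -3.041781983122766 0.05920212786880469 ends [ 0.5    -0.1408  0.0981] [ 0.5019 -0.2001  0.0997] 0.10421796265471178
 deck [ 232  308  108   85 2427] [ 0.5861 -0.0983  0.0586]
 deck [266 320  56  44 883] [ 0.5601 -0.0894  0.0617]
 deckrect ((492.70184326171875, -98.89012908935547), (241.34019470214844, 96.58108520507812), 6.499392032623291) 3410
[ 0.6063 -0.0376  0.06  ]
[ 0.6144 -0.1323  0.06  ]
[ 0.4504 -0.146   0.06  ]
[ 0.4388 -0.0522  0.06  ]
```

>>> jog_arm(
  increments=[
    [[0,0,0,0,0,0.75,1],[0,0,0,0,0,0.75,1],[0,0,0,0,0,0.75,1],[0,0,0,0,0,0.75,1],[0,0,0,0,0,0.75,1]],
  ],
  force=25,
)

```text
time: 0.52
tool_pos: [0.1941, 0.6461, 0.3031]
tcp_rot: [1.06, 2.957, -0.002]
wrist_force: [0.0, -0.7, 0.5]
width: 1.002
grip_force: 0.0
```

>>> jog_arm(
  increments=[
    [[0,0,0,0,0,0.75,1],[0,0,0,0,0,0.75,1],[0,0,0,0,0,0.75,1],[0,0,0,0,0,0.75,1],[0,0,0,0,0,0.75,1]],
  ],
)

```text
time: 0.93
tool_pos: [0.1941, 0.6461, 0.3031]
tcp_rot: [1.616, 2.693, -0.002]
wrist_force: [0.1, 0.0, -0.9]
width: 0.999
grip_force: 0.0
```

>>> jog_arm(
  increments=[
    [[0,0,0,0,0,0.75,1],[0,0,0,0,0,0.75,1],[0,0,0,0,0,0.75,1],[0,0,0,0,0,0.75,1],[0,0,0,0,0,0.75,1]],
  ],
)

```text
time: 1.35
tool_pos: [0.1941, 0.6461, 0.3031]
tcp_rot: [2.111, 2.326, -0.002]
wrist_force: [1.2, -0.4, -0.7]
width: 1.0
grip_force: 0.0
```

>>> jog_arm(
  increments=[
    [[-0.94,0.25,0,0,0,0,1],[-0.94,0.25,0,0,0,0,1],[-0.94,0.25,0,0,0,0,1],[-0.94,0.25,0,0,0,0,1],[-0.94,0.25,0,0,0,0,1]],
  ],
)

```text
time: 1.77
tool_pos: [0.2457, 0.5084, 0.3031]
tcp_rot: [2.106, 2.331, -0.002]
wrist_force: [0.4, -0.1, -0.1]
width: 1.001
grip_force: 0.0
```

>>> jog_arm(
  increments=[
    [[-0.94,0.25,0,0,0,0,1],[-0.94,0.25,0,0,0,0,1],[-0.94,0.25,0,0,0,0,1],[-0.94,0.25,0,0,0,0,1],[-0.94,0.25,0,0,0,0,1]],
  ],
)

```text
time: 2.18
tool_pos: [0.2972, 0.3719, 0.3034]
tcp_rot: [2.106, 2.331, -0.001]
wrist_force: [0.9, 0.3, 0.1]
width: 1.002
grip_force: 0.0
```

>>> jog_arm(
  increments=[
    [[-0.94,0.25,0,0,0,0,1],[-0.94,0.25,0,0,0,0,1],[-0.94,0.25,0,0,0,0,1],[-0.94,0.25,0,0,0,0,1],[-0.94,0.25,0,0,0,0,1]],
  ],
)

```text
time: 2.6
tool_pos: [0.3486, 0.2355, 0.3035]
tcp_rot: [-2.106, -2.331, 0.001]
wrist_force: [0.6, -0.4, 0.9]
width: 1.001
grip_force: 0.0
```

>>> jog_arm(
  increments=[
    [[-0.94,0.25,0,0,0,0,1],[-0.94,0.25,0,0,0,0,1],[-0.94,0.25,0,0,0,0,1],[-0.94,0.25,0,0,0,0,1],[-0.94,0.25,0,0,0,0,1]],
  ],
)

```text
time: 3.02
tool_pos: [0.4001, 0.099, 0.3036]
tcp_rot: [-2.106, -2.331, 0.0]
wrist_force: [1.6, -0.2, 0.6]
width: 1.001
grip_force: 0.0
```

>>> jog_arm(
  increments=[
    [[-0.94,0.25,0,0,0,0,1],[-0.94,0.25,0,0,0,0,1],[-0.94,0.25,0,0,0,0,1],[-0.94,0.25,0,0,0,0,1],[-0.94,0.25,0,0,0,0,1]],
  ],
)

```text
time: 3.43
tool_pos: [0.4517, -0.0375, 0.3035]
tcp_rot: [-2.107, -2.33, 0.0]
wrist_force: [0.2, -0.4, 0.1]
width: 1.003
grip_force: 0.0
```

>>> jog_arm(
  increments=[
    [[-0.94,0.25,0,0,0,0,1],[-0.94,0.25,0,0,0,0,1],[-0.94,0.25,0,0,0,0,1],[-0.94,0.25,0,0,0,0,1],[0,0,0,0,0,0,1]],
  ],
)

```text
time: 3.85
tool_pos: [0.4941, -0.1493, 0.3036]
tcp_rot: [2.109, 2.326, -0.002]
wrist_force: [1.0, 0.2, 0.8]
width: 0.999
grip_force: 0.0
```

```bash
cat >> h.py <<'E'
from scipy.spatial.transform import Rotation as Ro
def wrist():
    s=read_state(); im,d=viewer.read_camera("wrist"); p=dict(viewer.camera_params("wrist"))
    T=np.eye(4);T[:3,:3]=Ro.from_rotvec(s["tcp_rot"]).as_matrix();T[:3,3]=s["tool_pos"]
    M=np.linalg.inv(T@p["hand_eye"]);p["R"]=M[:3,:3];p["t"]=M[:3,3]
    return s,im,d,p
E
python3 - <<'E'
from h import *
np.set_printoptions(precision=4,suppress=True)
s,im,d,p=wrist();cv2.imwrite("pics/3.png",im);P=cloud(d,p);h=cv2.cvtColor(im,cv2.COLOR_BGR2HSV)
print(s["tool_pos"],s["tcp_rot"])
yaw=.098;c=np.array([.528,-.093]);B=np.array([[np.cos(yaw),np.sin(yaw)],[-np.sin(yaw),np.cos(yaw)]])
L=(P[...,:2]-c)@B.T*1000;z=P[...,2]*1000
dk=(h[...,2]<50)&(z>80)&(z<125)&(abs(L[...,0]+37)<25)&(L[...,1]<-46)&(L[...,1]>-130)&(d>0)
b=np.c_[L[dk],z[dk]];print(len(b),b.mean(0),b[:,1].min(),b[:,1].max(),np.percentile(b[:,2],[50,95]))
f=cv2.fitLine(b[:,:2].astype(np.float32),cv2.DIST_L2,0,.01,.01).ravel();print(f)
for y in(-60,-78,-95):
    k=abs(b[:,1]-y)<3;print(y,b[k,0].min(),b[k,0].max(),b[k,0].mean())
E
```

```text
[ 0.4941 -0.1493  0.3036] [ 2.109   2.3259 -0.0021]
673 [-37.1822 -72.3266  99.5955] -100.78971964931881 -46.01134584417376 [ 99.662  101.0573]
[  0.0054   1.     -37.1822 -72.3266]
-60 -41.49633556971696 -32.24515424573211 -37.02539116110747
-78 -41.54621912921775 -32.98911857214362 -37.14644459738708
-95 -41.59154947325306 -32.86181125247836 -37.15324037683048
```

View pics/3.png

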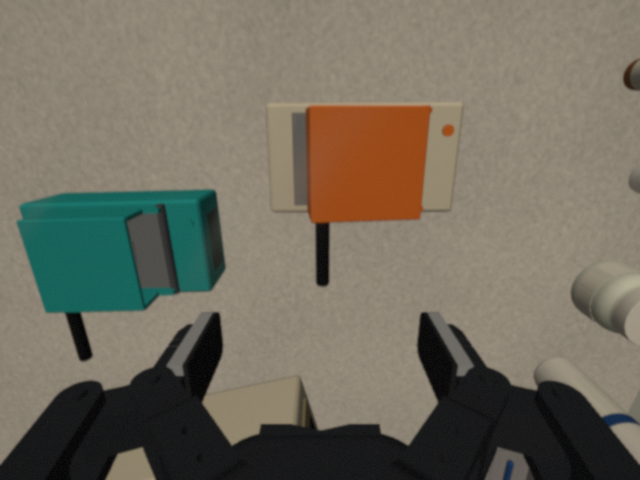

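The wrist view has the orange guard at (365,160) and its bar at (322,253). The bar measures x -37, y down to about -101, and centre z about 95 mm in the box frame, which fits a ≈ 0.11. Next I move over the bar, descend and pinch it.

>>> jog_arm(
  increments=[
    [[-0.42,0.07,0.3,0,0,0,1],[-0.42,0,0.85,0,0,0,1],[0,0,0.85,0,0,0,1],[0,0,0.85,0,0,0,1],[0,0,0.85,0,0,0,1]],
  ],
)

```text
time: 4.32
tool_pos: [0.497, -0.1696, 0.1912]
tcp_rot: [-2.105, -2.331, 0.0]
wrist_force: [-0.3, 0.6, 0.1]
width: 0.999
grip_force: 0.0
```

>>> jog_arm(
  increments=[
    [[0,0,0.7,0,0,0,1],[0,0,0.5,0,0,0,1],[0,0,0.25,0,0,0,1],[0,0,0,0,0,0,1],[0,0,0,0,0,0,0]],
  ],
)

```text
time: 4.73
tool_pos: [0.4974, -0.1697, 0.1492]
tcp_rot: [-2.105, -2.331, 0.0]
wrist_force: [0.7, -0.6, 0.2]
width: 0.886
grip_force: 0.0
```

>>> jog_arm(
  increments=[
    [[0,0,0,0,0,0,-0.5],[0,0,0,0,0,0,-1],[0,0,0,0,0,0,-1],[0,0,0,0,0,0,-1],[0,0,0,0,0,0,-1]],
  ],
  force=30,
)

```text
time: 5.15
tool_pos: [0.498, -0.1703, 0.15]
tcp_rot: [2.106, 2.33, 0.001]
wrist_force: [3.6, 1.9, -2.1]
width: 0.144
grip_force: 4.2
```

>>> jog_arm(
  increments=[
    [[0,0,0,0,0,0,-1],[0,0,0,0,0,0,-1],[0,0,0,0,0,0,-1],[0,0,0,0,0,0,-1],[0,0,0,0,0,0,-1]],
  ],
)

```text
time: 5.57
tool_pos: [0.4982, -0.1703, 0.1496]
tcp_rot: [2.106, 2.33, 0.001]
wrist_force: [3.7, 0.5, -1.6]
width: 0.13
grip_force: 29.2
```

>>> jog_arm(
  increments=[
    [[0,0.1,-0.22,0,0,0,-1],[0,0.11,-0.21,0,0,0,-1],[0,0.13,-0.2,0,0,0,-1],[0,0.14,-0.19,0,0,0,-1],[0,0.16,-0.18,0,0,0,-1]],
  ],
)

```text
time: 5.98
tool_pos: [0.5151, -0.1685, 0.179]
tcp_rot: [-2.104, -2.328, 0.006]
wrist_force: [-4.2, -4.8, -0.3]
width: 0.127
grip_force: 29.3
```

>>> jog_arm(
  increments=[
    [[0,0.17,-0.17,0,0,0,-1],[0,0.18,-0.15,0,0,0,-1],[0,0.19,-0.14,0,0,0,-1],[0,0.2,-0.12,0,0,0,-1],[0,0.21,-0.11,0,0,0,-1]],
  ],
)

```text
time: 6.4
tool_pos: [0.5425, -0.1658, 0.2018]
tcp_rot: [-2.103, -2.327, 0.009]
wrist_force: [-12.1, -1.8, 14.0]
width: 0.125
grip_force: 29.9
```

Run:
```python
from h import *
im,d=viewer.read_camera("scene");cv2.imwrite("pics/4.png",im[200:420,150:500])
s=read_state();print(s["tool_pos"],s["wrist_force"],s["width"])
```

```text
[ 0.54478265 -0.16559455  0.20286195] [-6.18456867 -1.65268411 10.65408526] 0.12585575853383424
```

View pics/4.png

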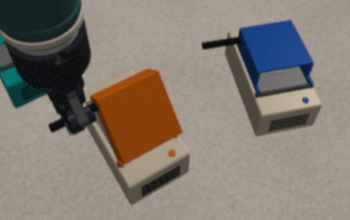

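The crop shows the orange guard about half open at (140,115), held by the gripper at its bar near (75,120), with the blue guard still shut. I carry on along the arc.

>>> jog_arm(
  increments=[
    [[0,0.21,-0.13,0,0,0,-1],[0,0.22,-0.09,0,0,0,-1],[0,0.23,-0.06,0,0,0,-1],[0,0.235,-0.04,0,0,0,-1],[0,0.24,-0.02,0,0,0,-1]],
  ],
)

```text
time: 6.87
tool_pos: [0.5785, -0.162, 0.2118]
tcp_rot: [-2.106, -2.33, 0.002]
wrist_force: [-5.0, -1.9, 6.7]
width: 0.123
grip_force: 30.5
```

>>> jog_arm(
  increments=[
    [[0,0.24,0,0,0,0,-1],[0,0.24,0.02,0,0,0,-1],[0,0.24,0.03,0,0,0,-1],[0,0.23,0.05,0,0,0,-1],[0,0.23,0.07,0,0,0,-1]],
  ],
)

```text
time: 7.28
tool_pos: [0.6147, -0.1582, 0.2048]
tcp_rot: [-2.106, -2.33, 0.001]
wrist_force: [-3.7, -3.4, -0.2]
width: 0.126
grip_force: 31.7
```

>>> jog_arm(
  increments=[
    [[0,0,0,0,0,0,-1],[0,0,0,0,0,0,-1],[0,0,0,0,0,0,-1],[0,0,0,0,0,0,-1],[0,0,0,0,0,0,-1]],
  ],
)

```text
time: 7.7
tool_pos: [0.614, -0.1583, 0.2049]
tcp_rot: [2.107, 2.33, 0.0]
wrist_force: [0.5, -1.2, -1.5]
width: 0.126
grip_force: 31.5
```

>>> jog_arm(
  increments=[
    [[0,0,0,0,0,0,0],[0,0,0,0,0,0,0.5],[0,0,0,0,0,0,0.8],[0,0,0,0,0,0,0.8],[0,0,0,0,0,0,0.8]],
  ],
)

```text
time: 8.12
tool_pos: [0.6141, -0.1582, 0.2053]
tcp_rot: [-2.107, -2.331, -0.0]
wrist_force: [-0.6, -0.3, -0.1]
width: 0.828
grip_force: 0.0
```

>>> jog_arm(
  increments=[
    [[0,0,-0.5,0,0,0,0.8],[0,0,-1,0,0,0,0.8],[0,0,-1,0,0,0,0],[0,-1,-0.5,0,0,0,-1],[0,-1,0,0,0,0,-1]],
  ],
)

```text
time: 8.53
tool_pos: [0.5571, -0.165, 0.3007]
tcp_rot: [2.099, 2.325, 0.006]
wrist_force: [-0.1, -0.5, 1.4]
width: 0.485
grip_force: 0.0
```

>>> jog_arm(
  increments=[
    [[0,-1,0,0,0,0,-1],[0,-1,0,0,0,0,-1],[0,-0.24,0,0,0,0,-1],[0,0,0,0,0,0,-1],[0,0,0,0,0,0,-1]],
  ],
)

```text
time: 8.95
tool_pos: [0.488, -0.1712, 0.2957]
tcp_rot: [2.106, 2.329, 0.002]
wrist_force: [0.3, 0.1, 0.3]
width: -0.0
grip_force: 0.0
```

```bash
cat >> h.py <<'E'
yaw=.098;c=np.array([.528,-.093]);B=np.array([[np.cos(yaw),np.sin(yaw)],[-np.sin(yaw),np.cos(yaw)]])
def box(P): return np.concatenate([(P[...,:2]-c)@B.T,P[...,2:]],-1)*1000
E
python3 - <<'E'
from h import *
np.set_printoptions(precision=1,suppress=True)
s,im,d,p=wrist();cv2.imwrite("pics/5.png",im);P=box(cloud(d,p));h=cv2.cvtColor(im,cv2.COLOR_BGR2HSV)
print(box(s["tool_pos"]),s["width"],s["wrist_force"])
m=(d>0)&(abs(P[...,0])<40)&(abs(P[...,1])<25)&(P[...,2]>68)&(P[...,2]<110)
b=P[m];print("ball",len(b),b.mean(0),b.min(0),b.max(0))
o=(h[...,0]<16)&(h[...,1]>180)&(h[...,2]>60)&(d>0);g=P[o&(P[...,2]>70)];print("guard",len(g),np.percentile(g,[2,50,98],axis=0))
E
```

```text
[-47.5 -74.  295.7] -0.00026299658732392543 [0.3 0.1 0.3]
ball 439 [-14.1   0.5  90.1] [-22.4  -8.1  82.3] [-4.6  9.  94.2]
guard 13704 [[ 54.  -39.6  77.7]
 [ 75.2   4.9 159.7]
 [ 94.   41.8 161.8]]
```

View pics/5.png

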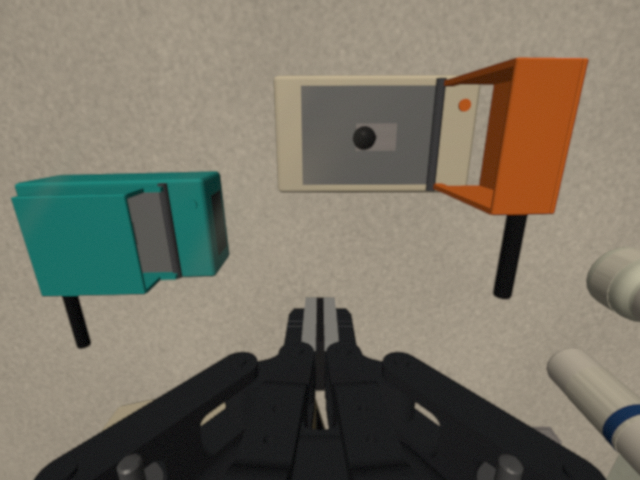

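The wrist view shows the guard standing open at (530,135) and the black toggle ball at (364,137), which measures x -13.5, y 0.5 in the box frame. That is the off position. I go down on the robot side of the ball with the fingers shut.

>>> jog_arm(
  increments=[
    [[0.85,0,0,0,0,0,-1],[0.82,0,0,0,0,0,-1],[0.8,0,0,0,0,0,-1],[0,0,0.5,0,0,0,-1],[0,0,0.85,0,0,0,-1]],
  ],
)

```text
time: 9.42
tool_pos: [0.4838, -0.0965, 0.2577]
tcp_rot: [2.099, 2.329, 0.007]
wrist_force: [-0.3, -0.3, 0.3]
width: -0.002
grip_force: 0.0
```

>>> jog_arm(
  increments=[
    [[0,0,0.9,0,0,0,-1],[0,0,0.9,0,0,0,-1],[0,0,0.9,0,0,0,-1],[0,0,0.6,0,0,0,-1],[0,0,0.3,0,0,0,-1]],
  ],
)

```text
time: 9.83
tool_pos: [0.4796, -0.0966, 0.1435]
tcp_rot: [-2.103, -2.328, 0.003]
wrist_force: [-0.6, -0.6, -1.8]
width: 0.002
grip_force: 0.0
```

>>> jog_arm(
  increments=[
    [[0,0,0,0,0,0,-1],[0,0.2,0,0,0,0,-1],[0,0.2,0,0,0,0,-1],[0,0.2,0,0,0,0,-1],[0,0.15,0,0,0,0,-1]],
  ],
)

```text
time: 10.25
tool_pos: [0.5044, -0.0954, 0.1485]
tcp_rot: [2.105, 2.329, 0.002]
wrist_force: [-2.5, -0.5, 1.8]
width: 0.001
grip_force: 1.2
```

>>> jog_arm(
  increments=[
    [[0,0.1,0,0,0,0,-1],[0,0.1,0,0,0,0,-1],[0,0.1,0,0,0,0,-1],[0,0,0,0,0,0,-1],[0,0,0,0,0,0,-1]],
  ],
)

```text
time: 10.67
tool_pos: [0.5118, -0.0942, 0.1467]
tcp_rot: [2.106, 2.33, 0.001]
wrist_force: [0.0, -0.4, 0.7]
width: -0.0
grip_force: 0.0
```

>>> jog_arm(
  increments=[
    [[0,0.07,0,0,0,0,-1],[0,0.07,0,0,0,0,-1],[0,0.07,0,0,0,0,-1],[0,0.05,0,0,0,0,-1],[0,0,0,0,0,0,-1]],
  ],
)

```text
time: 11.08
tool_pos: [0.5192, -0.0934, 0.1463]
tcp_rot: [-2.106, -2.33, 0.001]
wrist_force: [-0.2, 0.0, 0.0]
width: -0.001
grip_force: 0.5
```

>>> jog_arm(
  increments=[
    [[0,0.05,0,0,0,0,-1],[0,0,0,0,0,0,-1],[0,0,0,0,0,0,-1],[0,0,0,0,0,0,-1],[0,0,0,0,0,0,-1]],
  ],
)

```text
time: 11.5
tool_pos: [0.5206, -0.0933, 0.1466]
tcp_rot: [-2.107, -2.33, 0.0]
wrist_force: [-1.2, 0.2, -1.1]
width: -0.002
grip_force: 0.7
```

>>> jog_arm(
  increments=[
    [[0,0.05,0,0,0,0,-1],[0,0,0,0,0,0,-1],[0,0,0,0,0,0,-1],[0,0,0,0,0,0,-1],[0,0,0,0,0,0,-1]],
  ],
)

```text
time: 11.92
tool_pos: [0.5215, -0.0932, 0.1464]
tcp_rot: [-2.106, -2.33, 0.002]
wrist_force: [-5.8, -1.5, 1.6]
width: -0.005
grip_force: 2.6
```

>>> jog_arm(
  increments=[
    [[0,0.06,0,0,0,0,-1],[0,0,0,0,0,0,-1],[0,0,0,0,0,0,-1],[0,0,0,0,0,0,-1],[0,0,0,0,0,0,-1]],
  ],
)

```text
time: 12.33
tool_pos: [0.522, -0.0931, 0.1462]
tcp_rot: [-2.104, -2.328, 0.005]
wrist_force: [-9.1, -2.2, 4.5]
width: -0.001
grip_force: 4.9
```

>>> jog_arm(
  increments=[
    [[0,-0.3,0,0,0,0,-1],[0,-0.7,0,0,0,0,-1],[0,0,-0.5,0,0,0,-1],[0,0,-1,0,0,0,-1],[0,0,-1,0,0,0,-1]],
  ],
)

```text
time: 12.75
tool_pos: [0.4938, -0.0958, 0.2218]
tcp_rot: [-2.107, -2.33, -0.001]
wrist_force: [1.3, -0.7, -0.0]
width: 0.001
grip_force: 0.0
```

>>> jog_arm(
  increments=[
    [[-0.2,0,-1,0,0,0,-1],[-0.8,0,-1,0,0,0,-1],[-0.8,0,-0.5,0,0,0,-1],[-0.8,0,0,0,0,0,-1],[0,0,0,0,0,0,-1]],
  ],
)

```text
time: 13.17
tool_pos: [0.5044, -0.1774, 0.3002]
tcp_rot: [2.103, 2.321, 0.004]
wrist_force: [0.3, -0.5, 0.2]
width: -0.001
grip_force: 0.0
```

```bash
cat > m.py <<'E'
from h import *
np.set_printoptions(precision=1,suppress=True)
s,im,d,p=wrist();P=box(cloud(d,p));h=cv2.cvtColor(im,cv2.COLOR_BGR2HSV)
print(box(s["tool_pos"]),s["width"],s["wrist_force"])
m=(d>0)&(abs(P[...,0])<40)&(abs(P[...,1])<25)&(P[...,2]>68)&(P[...,2]<110)
b=P[m];print("ball",len(b),b.mean(0),b.min(0),b.max(0)) if m.any() else 0
k=(h[...,2]<50)&(d>0)&(P[...,1]<-50)&(P[...,1]>-106)&(P[...,2]>110)&(P[...,2]<165)&(P[...,0]>50)&(P[...,0]<100)
b=P[k];print("bar",len(b),b.mean(0),b.min(0),b.max(0)) if k.any() else 0
import sys
if len(sys.argv)>1: cv2.imwrite("pics/%s.png"%sys.argv[1],im)
E
python3 m.py 6
```

```text
[-31.8 -81.7 300.2] -0.0006191030653783957 [ 0.3 -0.5  0.2]
ball 495 [13.   0.5 86.7] [ 3.2 -8.1 68. ] [23.4  8.9 93. ]
bar 1195 [ 76.4 -74.2 153.2] [  72.2 -100.6  147.2] [ 81.9 -50.  156.5]
```

View pics/6.png

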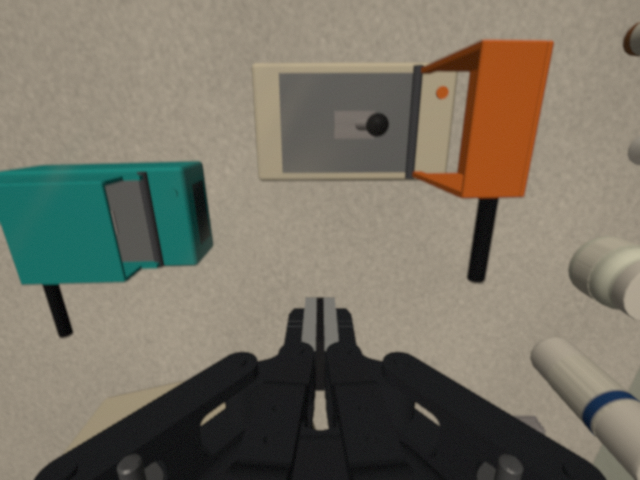

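The view shows the ball now over by the hinge side at (377,124) and the guard still standing at (500,120). I check the ball's position with a sphere fit.

Run:
```python
from h import *
from scipy.optimize import least_squares
s,im,d,p=wrist();P=box(cloud(d,p))
m=(d>0)&(abs(P[...,0])<40)&(abs(P[...,1])<12)&(P[...,2]>82)&(P[...,2]<110)
b=P[m];r=least_squares(lambda x:np.linalg.norm(b-x,axis=1)-9,[14,0,84],loss="soft_l1");print(r.x,np.std(r.fun))
v,u=np.nonzero(m);print((u.min()+u.max())/2,(v.min()+v.max())/2)
h=cv2.cvtColor(im,cv2.COLOR_BGR2HSV)
g=(h[...,1]<60)&(h[...,2]>100)&(d>0)&(abs(P[...,2]-60)<5)&(P[...,0]<-50);print("box front edge x",np.percentile(P[g][:,0],[1,3]), "y",np.percentile(P[g][:,1],[1,99]))
k=(d>0)&(abs(P[...,2]-60)<5)&(P[...,0]>55);print("rear",np.percentile(P[k][:,0],[97,99]))
```

```text
[15.01328068  0.42569329 82.81174522] 0.4929721123781056
379.0 129.0
box front edge x [-175.54906724  -85.26783729] y [-129.47884377   46.30908966]
rear [271.90443404 276.20940159]
```

Sphere fit: x 15.0, z 82.8 mm against the 15.7 expected, and the force rose against the stop while pushing, so the toggle is fully on. Next I grip the bar again.

>>> jog_arm(
  increments=[
    [[0,0.8,0,0,0,0,0.8],[0.1,0.95,0,0,0,0,0.8],[0.1,0.95,0,0,0,0,0.8],[0,1,0,0,0,0,0.8],[0,0,0.2,0,0,0,0.8]],
  ],
)

```text
time: 13.68
tool_pos: [0.6166, -0.1546, 0.2911]
tcp_rot: [2.101, 2.33, 0.006]
wrist_force: [0.1, 0.6, -0.6]
width: 0.707
grip_force: 0.0
```

>>> jog_arm(
  increments=[
    [[0,0,0,0,0,0,0.8],[0,0,0.85,0,0,0,0.8],[0,0,0.85,0,0,0,0.8],[0,0,0.85,0,0,0,0.8],[0,0,0.42,0,0,0,0.8]],
  ],
)

```text
time: 14.1
tool_pos: [0.6087, -0.1553, 0.1977]
tcp_rot: [-2.103, -2.327, 0.004]
wrist_force: [-0.7, 0.8, 0.1]
width: 0.9
grip_force: 0.0
```

>>> jog_arm(
  increments=[
    [[0,0,0,0,0,0,0.8],[0,0,0,0,0,0,0],[0,0,0,0,0,0,-0.6],[0,0,0,0,0,0,-1],[0,0,0,0,0,0,-1]],
  ],
)

```text
time: 14.52
tool_pos: [0.6129, -0.1568, 0.2038]
tcp_rot: [2.104, 2.328, 0.002]
wrist_force: [0.1, 0.6, -0.1]
width: 0.335
grip_force: 0.0
```

>>> jog_arm(
  increments=[
    [[0,0,0,0,0,0,-1],[0,0,0,0,0,0,-1],[0,0,0,0,0,0,-1],[0,0,0,0,0,0,-1],[0,0,0,0,0,0,-1]],
  ],
)

```text
time: 14.93
tool_pos: [0.6128, -0.1567, 0.2031]
tcp_rot: [2.105, 2.329, 0.002]
wrist_force: [-0.0, 1.3, 6.1]
width: 0.129
grip_force: 29.4
```

Gripped. I lower it along the arc.

>>> jog_arm(
  increments=[
    [[0,-0.22,-0.06,0,0,0,-1],[0,-0.225,-0.05,0,0,0,-1],[0,-0.23,-0.03,0,0,0,-1],[0,-0.23,-0.01,0,0,0,-1],[0,-0.23,0,0,0,0,-1]],
  ],
)

```text
time: 15.35
tool_pos: [0.58, -0.16, 0.2086]
tcp_rot: [2.103, 2.326, 0.006]
wrist_force: [4.5, 1.7, 5.9]
width: 0.13
grip_force: 29.9
```

>>> jog_arm(
  increments=[
    [[0,-0.23,0.02,0,0,0,-1],[0,-0.23,0.04,0,0,0,-1],[0,-0.22,0.05,0,0,0,-1],[0,-0.22,0.07,0,0,0,-1],[0,-0.21,0.09,0,0,0,-1]],
  ],
)

```text
time: 15.77
tool_pos: [0.5442, -0.1636, 0.1978]
tcp_rot: [2.106, 2.33, -0.0]
wrist_force: [3.4, -2.4, 1.6]
width: 0.129
grip_force: 30.8
```

>>> jog_arm(
  increments=[
    [[0,-0.21,0.1,0,0,0,-1],[0,-0.2,0.12,0,0,0,-1],[0,-0.19,0.13,0,0,0,-1],[0,-0.18,0.145,0,0,0,-1],[0,-0.17,0.16,0,0,0,-1]],
  ],
)

```text
time: 16.18
tool_pos: [0.5159, -0.1664, 0.1778]
tcp_rot: [2.107, 2.33, -0.0]
wrist_force: [5.2, -3.5, 0.7]
width: 0.124
grip_force: 29.9
```

>>> jog_arm(
  increments=[
    [[0,0,0,0,0,0,-1],[0,0,0,0,0,0,-1],[0,0,0,0,0,0,-1],[0,0,0,0,0,0,-1],[0,0,0,0,0,0,-1]],
  ],
)

```text
time: 16.6
tool_pos: [0.5149, -0.1665, 0.1766]
tcp_rot: [-2.105, -2.329, 0.004]
wrist_force: [1.3, -5.2, -0.6]
width: 0.121
grip_force: 29.6
```

>>> jog_arm(
  increments=[
    [[0,-0.13,0.155,0,0,0,-1],[0,-0.12,0.165,0,0,0,-1],[0,-0.105,0.17,0,0,0,-1],[0,-0.095,0.18,0,0,0,-1],[0,-0.08,0.185,0,0,0,-1]],
  ],
)

```text
time: 17.02
tool_pos: [0.5001, -0.1679, 0.1521]
tcp_rot: [2.106, 2.331, -0.001]
wrist_force: [0.9, -3.5, 3.2]
width: 0.125
grip_force: 31.0
```

>>> jog_arm(
  increments=[
    [[0,-0.07,0.19,0,0,0,-1],[0,-0.06,0.195,0,0,0,-1],[0,0,0.05,0,0,0,-1],[0,0,0,0,0,0,-1],[0,0,0,0,0,0,-1]],
  ],
)

```text
time: 17.43
tool_pos: [0.4956, -0.1683, 0.1383]
tcp_rot: [-2.105, -2.33, 0.003]
wrist_force: [0.2, -7.0, 0.9]
width: 0.129
grip_force: 31.3
```

>>> jog_arm(
  increments=[
    [[0,0,0.05,0,0,0,-1],[0,0,0,0,0,0,-1],[0,0,0,0,0,0,-1],[0,0,0,0,0,0,-1],[0,0,0,0,0,0,-1]],
  ],
)

```text
time: 17.85
tool_pos: [0.4953, -0.1684, 0.137]
tcp_rot: [-2.105, -2.33, 0.004]
wrist_force: [-1.2, -6.0, 1.7]
width: 0.132
grip_force: 31.5
```

>>> jog_arm(
  increments=[
    [[0,0,0.05,0,0,0,-1],[0,0,0,0,0,0,-1],[0,0,0,0,0,0,-1],[0,0,0,0,0,0,-1],[0,0,0,0,0,0,-1]],
  ],
)

```text
time: 18.27
tool_pos: [0.4953, -0.1684, 0.1365]
tcp_rot: [-2.104, -2.33, 0.004]
wrist_force: [-3.8, -6.4, 9.4]
width: 0.129
grip_force: 32.3
```

>>> jog_arm(
  increments=[
    [[0,0,0.05,0,0,0,-1],[0,0,0,0,0,0,-1],[0,0,0,0,0,0,-1],[0,0,0,0,0,0,0],[0,0,0,0,0,0,0.8]],
  ],
)

```text
time: 18.68
tool_pos: [0.495, -0.167, 0.1338]
tcp_rot: [-2.104, -2.327, 0.001]
wrist_force: [-0.3, -0.1, 0.3]
width: 0.4
grip_force: 0.0
```

>>> jog_arm(
  increments=[
    [[0,0,0,0,0,0,0.8],[0,0,0,0,0,0,0.8],[0,0,0,0,0,0,0.8],[0,0,-0.3,0,0,0,0.8],[0,0,-0.8,0,0,0,0.8]],
  ],
)

```text
time: 19.1
tool_pos: [0.494, -0.1669, 0.165]
tcp_rot: [-2.101, -2.325, 0.005]
wrist_force: [-0.9, -1.3, -0.4]
width: 0.901
grip_force: 0.0
```

>>> jog_arm(
  increments=[
    [[0,0,-1,0,0,0,0.8],[0,0,-1,0,0,0,0.8],[0,0,-1,0,0,0,0.8],[0,0,-1,0,0,0,0.8],[0,0,0,0,0,0,0.8]],
  ],
)

```text
time: 19.52
tool_pos: [0.5, -0.1692, 0.2963]
tcp_rot: [2.099, 2.322, 0.007]
wrist_force: [0.9, -0.3, 0.4]
width: 0.9
grip_force: 0.0
```

Run:
```python
from h import *
np.set_printoptions(precision=4,suppress=True)
s,im,d,p=wrist();cv2.imwrite("pics/7.png",im);W=[("wrist",im,d,p)]
for n in("top","scene"):
    a,b=viewer.read_camera(n);W.append((n,a,b,viewer.camera_params(n)))
for n,im,d,p in W:
    P=box(cloud(d,p));h=cv2.cvtColor(im,cv2.COLOR_BGR2HSV)
    for nm,lo,hi in(("orange",0,16),("blue",105,125)):
        o=((h[...,0]>=lo)&(h[...,0]<=hi)&(h[...,1]>150)&(d>0)&(P[...,2]>92)&(P[...,2]<125)&(abs(P[...,0])<150)&(P[...,1]<420)).astype(np.uint8)
        o=cv2.erode(o,np.ones((5,5)))>0
        if o.sum()<100: continue
        T=P[o];k=np.linalg.lstsq(np.c_[T[:,:2],np.ones(len(T))],T[:,2],rcond=None)[0];print(n,nm,len(T),k,np.median(T[:,2]))
    k=(h[...,2]<50)&(d>0)&(P[...,1]<-50)&(P[...,1]>-100)&(abs(P[...,0]+40)<15)&(P[...,2]>75)&(P[...,2]<110)
    if k.any():print(" bar",np.mean(P[k],0),np.percentile(P[k][:,2],[50,95]))
print(read_state()["wrist_force"],read_state()["tool_pos"])
```

```text
wrist orange 12198 [ -0.       0.0003 101.4211] 101.41798489938836
 bar [-39.9897 -75.6238  89.494 ] [89.5785 90.99  ]
top orange 3192 [ -0.      -0.0013 102.7965] 102.82047049359903
top blue 2748 [ -0.0004  -0.0002 102.8633] 102.81616657543859
 bar [-39.7007 -75.0141  90.7443] [90.9032 93.2937]
scene orange 2680 [  0.0012  -0.0023 102.9985] 103.00027161631641
scene blue 1944 [  0.002   -0.002  103.1998] 102.76712805370772
 bar [-38.4444 -74.8927  90.4445] [90.7595 92.8561]
[ 0.0916  0.6806 -0.2754] [ 0.4967 -0.168   0.2886]
```

View pics/7.png

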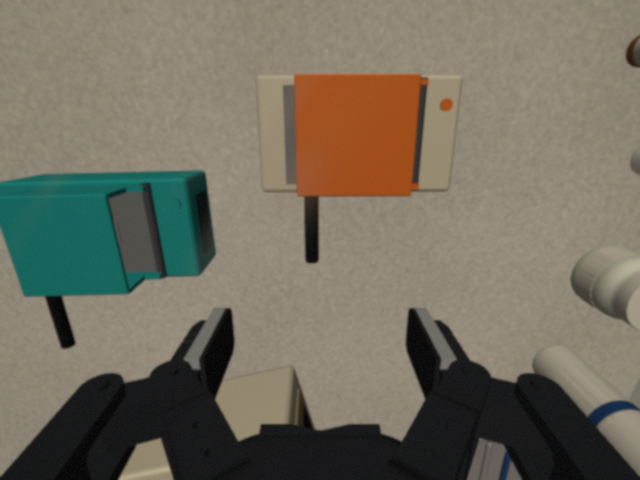

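The orange guard at (360,135) lies flat, with slope 0 and its top at 103 mm. Its bar is at (311,230), the blue guard is shut as well, and the gripper is clear.

```bash
python3 -c "
from workcell import bot;print(bot.finish_job())"
```

```text
the job is handed in; nothing more can be done
None
```

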